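# Snap the ring case shut and carry it level

### The job

Press the lid of the grey sample-ring case down until it snaps fully shut past its catch, while the case stands on its round board. Then take the case by the handle on its lid, lift it and finish while holding it still and level in the air, its underside at least 10 cm above the board, gripped by the fingers alone. Never tip the case, and leave the jar, the tin and the steel weight where they are.

Things in the scene. Friction and masses are not known exactly. Their poses are not given: they have to be found in the camera images.
- case: Grey plastic case, 130 (x) x 200 (y) x 70 mm high without lid, open on top, three steel rings in black foam inside. 0.58 to 0.86 kg with lid; shut, its centre of mass is under the handle's middle within 5 mm. Loose on the board. Origin: centre of its underside; z up; front with the catch at -x (roughly to the robot); the lid's hinge runs along y on the far (+x) top edge.
- case_hinge (a point): Point on the hinge line at the middle of the case's far top edge: 65 mm along +x and 70.5 mm up from the case's origin. The lid turns about this line (case y axis).
- lid (a joint): Lid angle in rad: 0 shut (level), grows as its front edge swings up and back, to 1.3. Starts part open, stays where left (about 1 N at the front edge moves it). A sprung catch in the middle of the front is met at about 0.1 and passed at about 0.05 rad, taking some 6 to 10 N down at the front edge; the lid then snaps to 0. Shut, the catch bears the case hung by the lid's handle.
- lid_press (a point): Pressing point on the lid's outer face: middle of the width, 120 mm from the hinge line, 10 mm behind the front edge (a tab 36 mm wide carries on 17 mm beyond it). The lid is 8 mm thick; shut, its outer face is level, 8 mm above the hinge line. Axes are the lid's: z the outer face's normal, x from front edge to hinge.
- lid_handle (a point): Centre of the straight black handle bar on the lid: 65 mm from the hinge line, 24 mm above the outer face. Bar 16 mm thick (x), 16 mm high, 110 mm long along the hinge (y), on two end posts 78 mm apart inside; 16 mm of air under it. Shut, it is over the middle of the case, 102.5 mm above its underside. Axes as of the lid.
- board: Round brown fibreboard disc, 300 mm across, 8 mm thick, fixed to the bench. Origin: centre of its underside, at bench height. The case stands on it.
- jar: Clear open plastic jar, 90 mm across, 110 mm high, loose on the bench beside the board; bystander. Origin: centre of its underside.
- tin: Aluminium tin, 68 mm across, 55 mm high, loose on the bench beside the board; bystander. Origin: centre of its underside.
- weight: Steel knobbed balance weight, 48 mm across, 70 mm high, 0.5 kg, loose on the bench beyond the board; bystander. Origin: centre of its underside.
There are look-alikes about, which are no part of the job. Several things have the shape of the case; the one meant has the colours described above.

How it is judged:
On the way, in this order (a step that is already met when the one before it is completed fails the run):
1. the lid is snapped fully shut (below 0.02 rad) while the case stands on the board (value of joint lid below 0.02 rad and z of case in the frame of board below 0.012 m and contact force between case and board above 0.5 N), for 0.2 s.
2. the case is lifted clear of the board with its lid shut (z of case in the frame of board above 0.05 m and value of joint lid below 0.03 rad and contact force between case and board below 0.1 N), for 0.1 s.
At the end, for the whole second after the job is handed in: Fingers hold the case by its handle (TCP within 60 mm of the bar middle), lid below 0.03 rad, underside over 95 mm above the board, tilt below 0.12 rad, slower than 20 mm/s and 0.1 rad/s, not touching board or bystanders; jar, tin and weight within 30 mm of where they were (z of case in the frame of board above 0.103 m and value of joint lid below 0.03 rad and angle between case's own z axis and vertical below 0.12 rad and linear speed of case below 0.02 m/s and angular speed of case below 0.1 rad/s and contact force between case and the fingers above 2 N and distance between the grasp point and lid_handle below 0.06 m and contact force between case and board below 0.1 N and contact force between case and jar below 0.1 N and contact force between case and tin below 0.1 N and contact force between case and weight below 0.1 N and distance of each of jar, tin, weight from where it was at the start of the episode below 0.03 m); the arm keeps its last pose, push and grip.
It fails at once if the case is tipped by more than 0.4 rad (angle between case's own z axis and vertical above 0.4 rad).
It fails at once if the jar is pushed more than 30 mm (distance of jar from where it was at the start of the episode above 0.03 m).
It fails at once if the tin is pushed more than 30 mm (distance of tin from where it was at the start of the episode above 0.03 m).
It fails at once if the weight is pushed more than 30 mm (distance of weight from where it was at the start of the episode above 0.03 m).
It also fails if it takes over 48 s, if anything falls off the work surface, if the arm or the gripper's body presses on something with over 40 N, if the wrist force passes 120 N, or if a joint passes its speed limit or range.

### The arm

A 7-joint arm with a two-finger parallel gripper is mounted at the origin on the work surface. World frame = base frame: x ahead of the robot, y to its left, z up, the work surface at z = 0. Lengths are in m, angles in rad, forces in N, time in s.
With the tool pointing down it reaches from about 0.4 to 0.925 m from the base axis. Payload 5.6 kg.
Tool frame: the origin (TCP) lies between the finger pads, 19 mm behind the fingertips; this is the grasp point; z points along the fingers, y is the line along which they close (so a half turn about z gives the same grasp; the last joint's range is limited). The gripper opens to 85 mm and grips with 20 to 120 N. Pads are 22 mm wide; open, the fingers measure 114 mm over their backs; the gripper's body (76 mm by 85 mm) begins 54 mm behind the grasp point. The pads swing forward as they close: fully open they stand 13 mm farther back than shut.
Start: joints at [-1.264, 0.468, -0.012, 1.603, 0.006, 1.071, -0.056], TCP at [0.223, 0.611, 0.25] pointing down, gripper open.
Joint ranges: [-2.53, 2.53], [-0.31, 2.02], [-1.57, 1.55], [0.28, 2.44], [-1.29, 4.43], [0.15, 1.84], [-2.92, 2.92]. Speed limits (rad/s): [2.57, 2.57, 3.14, 3.14, 3.14, 3.14, 3.14].

### API

Orientations are given as a unit quaternion [x, y, z, w].
In Python, from bench import sense, grab_frame, finish_job gives the robot as it stands.
- The arm moves only by the shell command python3 -m creep 'ROWS' [FORCE]. ROWS is JSON, a list of rows, each an object with "claw": the opening, from 0 (shut) to 1 (fully open); "translation": the shift along the tool's x, y, z in cm, a list of three; "delta_rot": the turn, a rotation vector about the tool's x, y, z in degrees, a list of three. In form: [{"claw": claw, "translation": [x, y, z], "delta_rot": [rx, ry, rz]}, ...]. A call has exactly 10 rows; each row is the pose to reach, as a shift and turn from the pose commanded when the call began, along the tool's axes at that moment; what a row does not reach only later rows make up. A row lasts 1/12 s, in which the tool goes at most 41.7 mm and 7.16 degrees, less where a joint would pass 70% of its speed; a pose out of reach is approached as far as the arm can. A call with a gripper value outside its range is refused whole. The fingers move at their own pace and stop on an object; FORCE is the grip in N (left out, the last holds). Time passes only in rows, so rows that repeat a pose let the fingers close, or fill a call up. It gives the time, the measured TCP pose, the force, the opening and the grip force at its end, in the units of the state.
- sense(): the state, without advancing time (a new reading comes with each control period).
- grab_frame(name): name is "side" or "top"; returns a dict with "image" (420x560x3 uint8, blue, green, red), "z_map" (420x560 float32, m along the optical axis (not along the pixel's ray), 0 where there is no reading), "vertical_fov" (degrees; the focal length in pixels is half the picture's height over the tangent of half this angle, whatever the lens; pixels are square), "cx", "cy" (the principal point, pixels), "dist" ([k1, k2, p1, p2, k3] as OpenCV has them; the pictures are not rectified), "R" (3x3) and "t" (3): a world point X has camera coordinates R X + t. Camera axes: x right, y down, z forward; pixel columns grow to the right and rows downward; lengths in m; the calibration is good to about 2 mm. A picture is of the moment at which its call begins.
- finish_job(): hands the job in; it is judged then, once.
The state is a dict: "time": time; "joint_pos": joint angles; "joint_vel": joint speeds; "effort": joint torques, N m; "ee_pos": TCP position; "eef_rot": TCP orientation; "ft_force": force on the tool from outside, world axes, zero at the start; "wrist_torque": the same for the moment, N m; "grip_width": finger opening in m; "grip_force": force on a finger pad.
Only numpy, scipy, OpenCV 4.12 (cv2) and the standard library are available. Lean on these libraries where they do the work, as an engineer would, in place of code of your own. Each camera call takes 0.05 s, during which the arm holds its last target. There are 200 camera calls.

## Working session

There is one attempt and no reset: what is moved stays moved. The work goes in short steps, Python scripts to look and compute and a shell command to move; the robot and the scene stay as the last step left them, time stands still between calls to the robot, and variables do not carry over. Pictures are saved under pics/ and viewed, at most 10 in all, crops included, and the job is handed in when it is done.

```bash
mkdir -p pics
cat > h.py <<'E'
import numpy as np,cv2,pickle
from bench import sense,grab_frame
def snap(name,tag):
    f=grab_frame(name); cv2.imwrite(f'pics/{tag}.png',f['image']); pickle.dump(f,open(f'{tag}.pkl','wb')); return f
def K(f):
    h=f['image'].shape[0]; F=h/2/np.tan(np.radians(f['vertical_fov'])/2)
    return np.array([[F,0,f['cx']],[0,F,f['cy']],[0,0,1.]])
def world(f,uv,z=None):
    uv=np.array(uv,float).reshape(-1,2)
    n=cv2.undistortPoints(uv[:,None],K(f),np.array(f['dist'],float))[:,0]
    d=np.array([f['z_map'][int(round(v)),int(round(u))] for u,v in uv]) if z is None else z
    c=np.c_[n,np.ones(len(n))]*np.asarray(d).reshape(-1,1)
    return (c-f['t'])@np.array(f['R'])
E
python3 - <<'E'
from h import *
s=sense();print(s)
for n in('side','top'):
    f=snap(n,n+'0');print(n,-np.array(f['R']).T@f['t'])
E
```

```text
{'time': 0.0, 'joint_pos': array([-1.26403405,  0.46838393, -0.01158759,  1.60360339,  0.00601866,
        1.07131986, -0.05626721]), 'joint_vel': array([ 3.06826735e-03,  1.67009051e-04, -9.50866077e-05, -2.88911105e-04,
       -1.15553247e-03, -1.55753701e-03,  1.13996807e-03]), 'effort': array([-3.35296318e-04, -5.32374144e+01,  2.11848010e-02, -2.51308787e+01,
        1.13817750e-02,  7.60675175e-03,  2.48211222e-05]), 'ee_pos': array([0.2226442 , 0.61015799, 0.24904225]), 'eef_rot': array([ 1.74008719e-01,  9.84743753e-01, -8.36895252e-04, -7.58552820e-05]), 'ft_force': array([ 0.01696172,  0.4722459 , -0.26667575]), 'wrist_torque': array([-0.04680766, -0.02128765, -0.00855409]), 'grip_force': 0.0, 'grip_width': 0.08542354580857527}
side [0.43710441 0.83678461 0.70313187]
top [0.48477373 0.05373749 1.19236011]
```

View pics/top0.png

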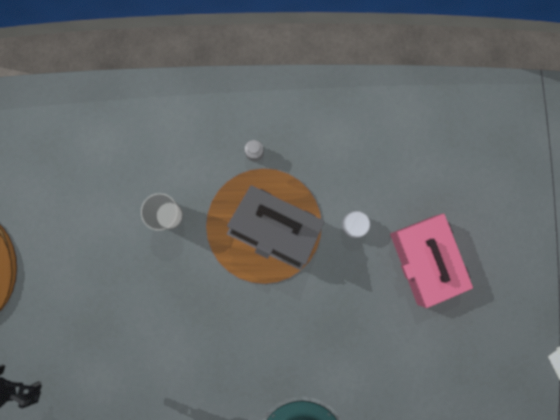

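View pics/side0.png

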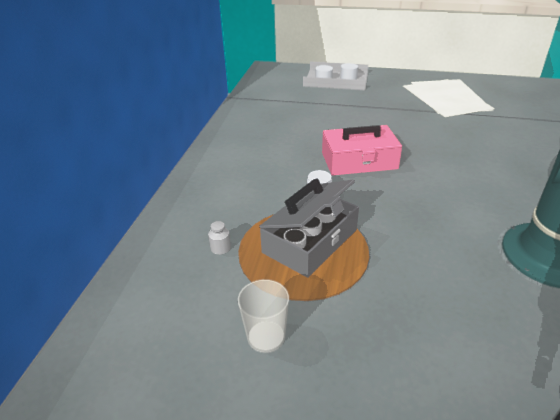

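The top view shows the grey case on the board at about (276,228), lid part open with its front facing down-right toward the robot. The jar is at (161,212), the tin at (357,224) and the weight at (254,149). The pink case at (433,262) is a look-alike. In the side view the lid is open about 30° and the handle is at (305,196).

Run:
```python
from h import *
f=pickle.load(open('top0.pkl','rb'));g=pickle.load(open('side0.pkl','rb'))
a=cv2.resize(f['image'][170:290,200:335],None,fx=4,fy=4,interpolation=2)
cv2.imwrite('pics/c1.png',a)
b=cv2.resize(g['image'][170:280,240:370],None,fx=5,fy=5,interpolation=2)
cv2.imwrite('pics/c2.png',b)
for p in [(161,205),(357,224),(254,149),(215,225),(265,278),(255,195),(310,225),(278,217)]: print(p,world(f,[p])[0].round(3))
```

```text
(161, 205) [0.617 0.355 0.006]
(357, 224) [ 0.556 -0.147  0.05 ]
(254, 149) [0.746 0.107 0.069]
(215, 225) [0.562 0.213 0.008]
(265, 278) [0.424 0.086 0.006]
(255, 195) [0.627 0.105 0.096]
(310, 225) [ 0.553 -0.025  0.102]
(278, 217) [0.569 0.051 0.147]
```

View pics/c1.png

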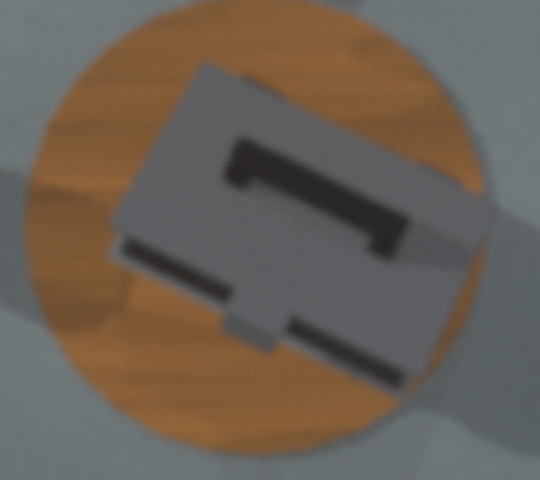

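View pics/c2.png

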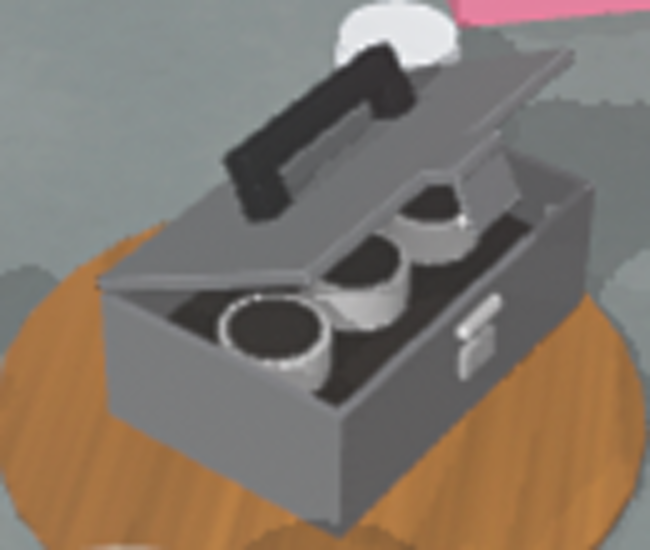

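The crops show the lid corners in the top crop: hinge edge (205,62) and (497,203), front edge (112,222) and (428,375). The bar runs from about (240,150) to (400,235). Next I'll fit the lid plane.

Run:
```python
from h import *
f=pickle.load(open('top0.pkl','rb'))
c=np.array([(205,62),(497,203),(428,375),(112,222)])/4-.375+[200,170]
m=np.zeros(f['z_map'].shape,np.uint8); cv2.fillPoly(m,[np.round(c).astype(np.int32)],1)
m=cv2.erode(m,np.ones((5,5)))
v,u=np.nonzero(m); P=world(f,np.c_[u,v])
Q=P.copy()
for thr in(.03,.012,.005,.004):
    o=np.median(Q,0) if thr==.03 else Q.mean(0); n=np.linalg.svd(Q-Q.mean(0))[2][2]; n*=np.sign(n[2]); o=Q.mean(0)
    d=(P-o)@n; Q=P[(abs(d-np.median(d))<thr)]
o=Q.mean(0);n=np.linalg.svd(Q-o)[2][2]; n*=np.sign(n[2])
print('n',n,'lid angle',np.arccos(n[2]),'x-azimuth(n horiz)',np.degrees(np.arctan2(n[1],n[0])),len(Q),len(P))
# corners on plane
C=-np.array(f['R']).T@f['t']; W=world(f,c,1.0); r=W-C
X=C+r*(((o-C)@n)/(r@n))[:,None]
print(X.round(4)); 
h=X[0]-X[1];e=X[3]-X[2];print('hinge len',np.linalg.norm(h),np.linalg.norm(e),np.linalg.norm(X[0]-X[3]),np.linalg.norm(X[1]-X[2]))
for q in(h,e):print('yaw from edges',np.degrees(np.arctan2(-q[0],q[1])))
H=P[(P-o)@n>.02]; hc=H.mean(0);print('handle',len(H),hc,((H-o)@n).max())
q=H-hc; w=np.linalg.svd(q)[2][0]; w*=np.sign(w[1]);print('handle yaw',np.degrees(np.arctan2(-w[0],w[1])))
# board centre: brown pixels
b=f['image'].astype(int);mm=(b[...,2]-b[...,0]>40);mm[:160]=0;mm[:,:190]=0;mm[:,340:]=0;mm[300:]=0
k,_=cv2.findContours(mm.astype(np.uint8),0,1);k=max(k,key=cv2.contourArea);hl=cv2.convexHull(k)[:,0];(x,y),R=cv2.minEnclosingCircle(hl)
V=world(f,[(x,y)],1.0)-C;print('board',C+V[0]*((.008-C[2])/V[0][2]),R)
```

```text
n [ 0.42072375 -0.21481679  0.88138826] lid angle 0.4920033405033651 x-azimuth(n horiz) -27.048343102257345 2823 3325
[[ 0.653   0.1151  0.0851]
 [ 0.5642 -0.0604  0.0847]
 [ 0.4627 -0.0126  0.1448]
 [ 0.5526  0.1658  0.1454]]
hinge len 0.1967864225594187 0.19975073279507805 0.12766689052642677 0.12724825653154692
yaw from edges -26.83973943824458
yaw from edges -26.725048669857884
handle 402 [0.56529832 0.04782    0.17938184] 0.9183552102266755
handle yaw 86.32575878947965
board [0.55884038 0.08809776 0.008     ] 57.4495964050293
```

```bash
cat >> h.py <<'E'
from scipy.spatial.transform import Rotation as Ro
def go(pos,yaw=-26.9):
    "tool y azimuth yaw deg, pointing down -> translation cm, rotvec deg in tool axes"
    s=sense(); R=Ro.from_quat(s['eef_rot']); a=np.radians(yaw)
    y=np.array([np.cos(a),np.sin(a),0]);z=np.array([0,0,-1.]);T=Ro.from_matrix(np.c_[np.cross(y,z),y,z])
    print('t',s['time'],'pos',s['ee_pos'].round(4),'trans',(R.inv().apply(np.array(pos)-s['ee_pos'])*100).round(2),'rot',np.degrees((R.inv()*T).as_rotvec()).round(2),'F',s['ft_force'].round(2))
E
python3 -c "
from h import *
go([.510,.077,.22])"
```

```text
t 0.1 pos [0.2227 0.6102 0.2491] trans [-45.27 -40.23   2.98] rot [-6.000e-02  8.000e-02  9.685e+01] F [0.7  0.26 0.39]
```

```bash
python3 -m creep '[{"claw":0,"translation":[-2.7,-2.4,0],"delta_rot":[0,0,6]},{"claw":0,"translation":[-5.4,-4.8,0],"delta_rot":[0,0,12]},{"claw":0,"translation":[-8.1,-7.2,0],"delta_rot":[0,0,18]},{"claw":0,"translation":[-10.8,-9.6,0],"delta_rot":[0,0,24]},{"claw":0,"translation":[-13.5,-12,0],"delta_rot":[0,0,30]},{"claw":0,"translation":[-16.2,-14.4,0],"delta_rot":[0,0,36]},{"claw":0,"translation":[-18.9,-16.8,0],"delta_rot":[0,0,42]},{"claw":0,"translation":[-21.6,-19.2,0],"delta_rot":[0,0,48]},{"claw":0,"translation":[-24.3,-21.6,0],"delta_rot":[0,0,54]},{"claw":0,"translation":[-27,-24,0],"delta_rot":[0,0,60]}]'
python3 -c "
from h import *
go([.510,.077,.22])"
```

```text
time: 0.93
ee_pos: [0.3945, 0.2908, 0.2499]
eef_rot: [0.645, 0.764, -0.0, -0.0]
ft_force: [0.5, 0.6, 1.1]
grip_width: -0.0002
grip_force: 0.0
t 0.9333 pos [0.3945 0.2908 0.2499] trans [-23.02   7.8    2.98] rot [-2.000e-02  0.000e+00  3.657e+01] F [0.47 0.63 1.1 ]
```

```bash
python3 -m creep '[{"claw":0,"translation":[-2.9,1,0.3],"delta_rot":[0,0,4.6]},{"claw":0,"translation":[-5.8,2,0.6],"delta_rot":[0,0,9.2]},{"claw":0,"translation":[-8.7,3,1],"delta_rot":[0,0,13.8]},{"claw":0,"translation":[-11.6,4,1.4],"delta_rot":[0,0,18.4]},{"claw":0,"translation":[-14.5,5,1.8],"delta_rot":[0,0,23]},{"claw":0,"translation":[-17.4,6,2.2],"delta_rot":[0,0,27.6]},{"claw":0,"translation":[-20.3,7,2.6],"delta_rot":[0,0,32.2]},{"claw":0,"translation":[-23,7.8,3],"delta_rot":[0,0,36.6]},{"claw":0,"translation":[-23,7.8,3],"delta_rot":[0,0,36.6]},{"claw":0,"translation":[-23,7.8,3],"delta_rot":[0,0,36.6]}]'
python3 -c "
from h import *
go([.512,.076,.17])
go([.498,.083,.107])"
```

```text
time: 1.77
ee_pos: [0.5108, 0.0779, 0.2195]
eef_rot: [0.852, 0.524, -0.001, 0.0]
ft_force: [-0.0, -0.2, -0.7]
grip_width: 0.0002
grip_force: 0.0
t 1.7667 pos [0.5108 0.0779 0.2195] trans [-0.11  0.19  4.95] rot [-0.02  0.07  0.08] F [-0.04 -0.21 -0.65]
t 1.7667 pos [0.5108 0.0779 0.2195] trans [-0.11 -1.37 11.25] rot [-0.02  0.07  0.08] F [-0.04 -0.21 -0.65]
```

```bash
python3 -m creep '[{"claw":0,"translation":[-0.1,0,2.5],"delta_rot":[0,0,0]},{"claw":0,"translation":[-0.1,0,4.8],"delta_rot":[0,0,0]},{"claw":0,"translation":[-0.1,0,5.6],"delta_rot":[0,0,0]},{"claw":0,"translation":[-0.1,-0.2,6.2],"delta_rot":[0,0,0]},{"claw":0,"translation":[-0.1,-0.4,6.8],"delta_rot":[0,0,0]},{"claw":0,"translation":[-0.1,-0.6,7.4],"delta_rot":[0,0,0]},{"claw":0,"translation":[-0.1,-0.8,7.9],"delta_rot":[0,0,0]},{"claw":0,"translation":[-0.1,-0.9,8.4],"delta_rot":[0,0,0]},{"claw":0,"translation":[-0.1,-1,8.8],"delta_rot":[0,0,0]},{"claw":0,"translation":[-0.1,-1,8.8],"delta_rot":[0,0,0]}]'
python3 - <<'E'
from h import *
go([.498,.083,.107])
f=snap('side','side1');cv2.imwrite('pics/c3.png',cv2.resize(f['image'][130:280,200:400],None,fx=4,fy=4))
E
```

```text
time: 2.6
ee_pos: [0.5009, 0.0833, 0.1314]
eef_rot: [0.851, 0.525, -0.0, -0.0]
ft_force: [0.7, -0.3, 0.0]
grip_width: -0.0001
grip_force: 0.0
t 2.6 pos [0.5009 0.0833 0.1314] trans [-0.15 -0.24  2.44] rot [-0.04  0.03  0.28] F [ 0.72 -0.28  0.04]
```

View pics/c3.png

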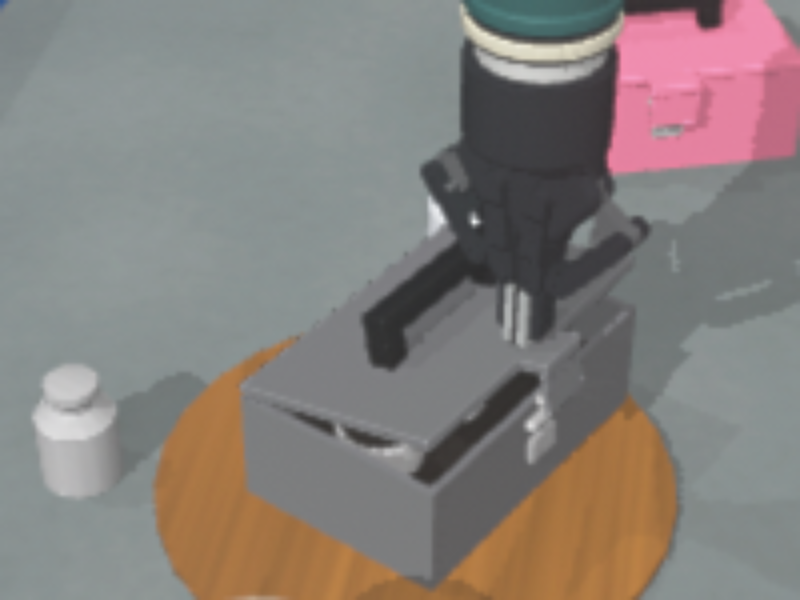

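The fingertips rest on the lid near the tab and the lid has gone down to about 0.2 rad. The handle is clear of the gripper. I'll press on.

```bash
python3 -m creep '[{"claw":0,"translation":[-0.1,-0.1,0.5],"delta_rot":[0,0,0]},{"claw":0,"translation":[-0.1,-0.1,1],"delta_rot":[0,0,0]},{"claw":0,"translation":[-0.1,-0.2,1.4],"delta_rot":[0,0,0]},{"claw":0,"translation":[-0.1,-0.2,1.7],"delta_rot":[0,0,0]},{"claw":0,"translation":[-0.1,-0.2,2],"delta_rot":[0,0,0]},{"claw":0,"translation":[-0.1,-0.2,2.2],"delta_rot":[0,0,0]},{"claw":0,"translation":[-0.1,-0.2,2.4],"delta_rot":[0,0,0]},{"claw":0,"translation":[-0.1,-0.2,2.6],"delta_rot":[0,0,0]},{"claw":0,"translation":[-0.1,-0.2,2.7],"delta_rot":[0,0,0]},{"claw":0,"translation":[-0.1,-0.2,2.7],"delta_rot":[0,0,0]}]'
```

```text
time: 3.48
ee_pos: [0.4992, 0.083, 0.1052]
eef_rot: [0.851, 0.525, -0.0, -0.0]
ft_force: [-0.7, -1.1, 4.2]
grip_width: -0.0002
grip_force: 2.4
```

```bash
python3 -m creep '[{"claw":0,"translation":[0,0,0.1],"delta_rot":[0,0,0]},{"claw":0,"translation":[0,0,0.2],"delta_rot":[0,0,0]},{"claw":0,"translation":[0,0,0.3],"delta_rot":[0,0,0]},{"claw":0,"translation":[0,0,0.3],"delta_rot":[0,0,0]},{"claw":0,"translation":[0,0,0.4],"delta_rot":[0,0,0]},{"claw":0,"translation":[0,0,0.4],"delta_rot":[0,0,0]},{"claw":0,"translation":[0,0,0.4],"delta_rot":[0,0,0]},{"claw":0,"translation":[0,0,0.4],"delta_rot":[0,0,0]},{"claw":0,"translation":[0,0,0.4],"delta_rot":[0,0,0]},{"claw":0,"translation":[0,0,0.4],"delta_rot":[0,0,0]}]'
```

```text
time: 4.32
ee_pos: [0.4994, 0.083, 0.1046]
eef_rot: [0.851, 0.525, 0.001, -0.001]
ft_force: [-12.6, -1.8, 42.1]
grip_width: -0.0001
grip_force: 20.8
```

```bash
python3 -m creep '[{"claw":0,"translation":[0,0,-0.4],"delta_rot":[0,0,0]},{"claw":0,"translation":[0,0,-1],"delta_rot":[0,0,0]},{"claw":0,"translation":[0,0,-3],"delta_rot":[0,0,0]},{"claw":0.5,"translation":[0,-2,-6],"delta_rot":[0,0,0]},{"claw":1,"translation":[0,-4,-9],"delta_rot":[0,0,0]},{"claw":1,"translation":[0,-6,-12],"delta_rot":[0,0,0]},{"claw":1,"translation":[0,-8,-14],"delta_rot":[0,0,0]},{"claw":1,"translation":[0,-8,-14],"delta_rot":[0,0,0]},{"claw":1,"translation":[0,-8,-14],"delta_rot":[0,0,0]},{"claw":1,"translation":[0,-8,-14],"delta_rot":[0,0,0]}]'
python3 - <<'E'
from h import *
go([.547,.0585,.19])
f=snap('side','side2');g=snap('top','top2')
a=cv2.resize(f['image'][160:290,230:380],None,fx=3.2,fy=3.2);b=cv2.resize(g['image'][160:290,195:345],None,fx=3.2,fy=3.2)
cv2.imwrite('pics/c4.png',np.vstack([a,b])[:,:][:832] if 0 else cv2.resize(np.hstack([a,b]),(800,347)))
E
```

```text
time: 5.15
ee_pos: [0.4278, 0.1188, 0.2405]
eef_rot: [0.851, 0.525, -0.0, 0.0]
ft_force: [0.1, 0.7, -0.5]
grip_width: 0.0833
grip_force: 0.0
t 5.15 pos [0.4278 0.1188 0.2405] trans [-0.04 13.36  5.06] rot [0.01 0.01 0.26] F [ 0.13  0.72 -0.48]
```

View pics/c4.png

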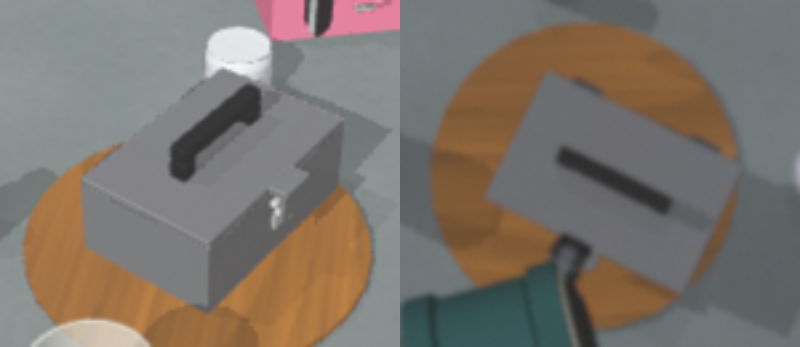

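The lid is shut and level, and the case hasn't been tipped. The bar runs from about (565,155) to (664,205) in the right half of the picture.

Run:
```python
from h import *
g=pickle.load(open('top2.pkl','rb'))
e=np.array([(561,155),(667,208)],float); e=(e-[400,0])/(800/300)+[195,160]-.3
C=-np.array(g['R']).T@g['t'];r=world(g,e,1.)-C;X=C+r*((.1185-C[2])/r[:,2])[:,None];m=X.mean(0);d=X[0]-X[1]
print(X,m,np.linalg.norm(d),np.degrees(np.arctan2(-d[0],d[1])),world(g,[e.mean(0)]))
# bar by darkness
v,u=np.nonzero((g['image'].max(2)<60)); k=(abs(u-e.mean(0)[0])<24)&(abs(v-e.mean(0)[1])<14);P=world(g,np.c_[u,v][k]);P=P[(P[:,2]>.11)&(P[:,2]<.13)];c=P.mean(0);w=np.linalg.svd(P[:,:2]-c[:2])[2][0]
print(len(P),c,w)
go([m[0],m[1],.16])
```

```text
[[0.57043233 0.10421722 0.1185    ]
 [0.52239004 0.01204578 0.1185    ]] [0.54641118 0.0581315  0.1185    ] 0.10394053542396728 -27.529768400915778 [[0.54666781 0.05806966 0.11364864]]
220 [0.5484858  0.05873938 0.11693917] [-0.45452166 -0.89073568]
t 5.25 pos [0.4277 0.1183 0.2399] trans [-0.02 13.31  7.98] rot [-0.03  0.12  0.19] F [ 0.11 -0.41  0.24]
```

```bash
python3 -m creep '[{"claw":1,"translation":[0,3,1],"delta_rot":[0,0,0.2]},{"claw":1,"translation":[0,6,3],"delta_rot":[0,0,0.2]},{"claw":1,"translation":[0,9,5],"delta_rot":[0,0,0.2]},{"claw":1,"translation":[0,12,5],"delta_rot":[0,0,0.2]},{"claw":1,"translation":[0,13.4,5],"delta_rot":[0,0,0.2]},{"claw":1,"translation":[0,13.4,7],"delta_rot":[0,0,0.2]},{"claw":1,"translation":[0,13.4,9],"delta_rot":[0,0,0.2]},{"claw":1,"translation":[0,13.4,11],"delta_rot":[0,0,0.2]},{"claw":1,"translation":[0,13.4,12],"delta_rot":[0,0,0.2]},{"claw":1,"translation":[0,13.4,12],"delta_rot":[0,0,0.2]}]' 60
python3 -c "
from h import *
go([.5472,.0585,.113])"
```

```text
time: 6.08
ee_pos: [0.5456, 0.0578, 0.1176]
eef_rot: [0.852, 0.523, -0.003, -0.001]
ft_force: [-0.9, -0.3, 0.2]
grip_width: 0.0855
grip_force: 0.0
t 6.0833 pos [0.5456 0.0578 0.1176] trans [0.14 0.11 0.46] rot [-0.25  0.29 -0.01] F [-0.9  -0.35  0.22]
```

```bash
python3 -m creep '[{"claw":1,"translation":[0.1,0.1,0.3],"delta_rot":[0,0,0]},{"claw":1,"translation":[0.1,0.1,0.6],"delta_rot":[0,0,0]},{"claw":0.5,"translation":[0.1,0.1,0.6],"delta_rot":[0,0,0]},{"claw":0.3,"translation":[0.1,0.1,0.6],"delta_rot":[0,0,0]},{"claw":0,"translation":[0.1,0.1,0.6],"delta_rot":[0,0,0]},{"claw":0,"translation":[0.1,0.1,0.6],"delta_rot":[0,0,0]},{"claw":0,"translation":[0.1,0.1,0.6],"delta_rot":[0,0,0]},{"claw":0,"translation":[0.1,0.1,0.6],"delta_rot":[0,0,0]},{"claw":0,"translation":[0.1,0.1,0.6],"delta_rot":[0,0,0]},{"claw":0,"translation":[0.1,0.1,0.6],"delta_rot":[0,0,0]}]' 80
```

```text
time: 6.92
ee_pos: [0.5485, 0.0597, 0.1154]
eef_rot: [0.852, 0.524, -0.0, -0.0]
ft_force: [-2.3, 0.9, 6.1]
grip_width: 0.0145
grip_force: 78.1
```

```bash
python3 -m creep '[{"claw":0,"translation":[0,0,-0.3],"delta_rot":[0,0,0]},{"claw":0,"translation":[0,0,-0.6],"delta_rot":[0,0,0]},{"claw":0,"translation":[0,0,-1],"delta_rot":[0,0,0]},{"claw":0,"translation":[0,0,-1.5],"delta_rot":[0,0,0]},{"claw":0,"translation":[0,0,-2],"delta_rot":[0,0,0]},{"claw":0,"translation":[0,0,-2.5],"delta_rot":[0,0,0]},{"claw":0,"translation":[0,0,-3],"delta_rot":[0,0,0]},{"claw":0,"translation":[0,0,-3.3],"delta_rot":[0,0,0]},{"claw":0,"translation":[0,0,-3.5],"delta_rot":[0,0,0]},{"claw":0,"translation":[0,0,-3.5],"delta_rot":[0,0,0]}]'
```

```text
time: 7.75
ee_pos: [0.549, 0.0594, 0.1506]
eef_rot: [0.852, 0.524, 0.0, 0.0]
ft_force: [0.5, 0.6, -7.5]
grip_width: 0.0145
grip_force: 78.3
```

Carrying about 7.5 N, so the case is off the board. I'll lift it higher.

```bash
python3 -m creep '[{"claw":0,"translation":[0,0,-0.7],"delta_rot":[0,0,0]},{"claw":0,"translation":[0,0,-2],"delta_rot":[0,0,0]},{"claw":0,"translation":[0,0,-3.5],"delta_rot":[0,0,0]},{"claw":0,"translation":[0,0,-5],"delta_rot":[0,0,0]},{"claw":0,"translation":[0,0,-6.5],"delta_rot":[0,0,0]},{"claw":0,"translation":[0,0,-8],"delta_rot":[0,0,0]},{"claw":0,"translation":[0,0,-9.2],"delta_rot":[0,0,0]},{"claw":0,"translation":[0,0,-10],"delta_rot":[0,0,0]},{"claw":0,"translation":[0,0,-10.4],"delta_rot":[0,0,0]},{"claw":0,"translation":[0,0,-10.5],"delta_rot":[0,0,0]}]'
python3 -m creep '[{"claw":0,"translation":[0,0,0],"delta_rot":[0,0,0]},{"claw":0,"translation":[0,0,0],"delta_rot":[0,0,0]},{"claw":0,"translation":[0,0,0],"delta_rot":[0,0,0]},{"claw":0,"translation":[0,0,0],"delta_rot":[0,0,0]},{"claw":0,"translation":[0,0,0],"delta_rot":[0,0,0]},{"claw":0,"translation":[0,0,0],"delta_rot":[0,0,0]},{"claw":0,"translation":[0,0,0],"delta_rot":[0,0,0]},{"claw":0,"translation":[0,0,0],"delta_rot":[0,0,0]},{"claw":0,"translation":[0,0,0],"delta_rot":[0,0,0]},{"claw":0,"translation":[0,0,0],"delta_rot":[0,0,0]}]'
python3 -c "
from h import *
snap('side','side3')"
```

```text
time: 8.58
ee_pos: [0.5489, 0.0594, 0.2556]
eef_rot: [0.852, 0.524, 0.0, 0.0]
ft_force: [0.1, 0.1, -6.5]
grip_width: 0.014
grip_force: 78.5
time: 9.42
ee_pos: [0.5488, 0.0594, 0.255]
eef_rot: [0.852, 0.524, 0.0, 0.0]
ft_force: [1.1, -0.3, -6.9]
grip_width: 0.0143
grip_force: 78.5
```

View pics/side3.png

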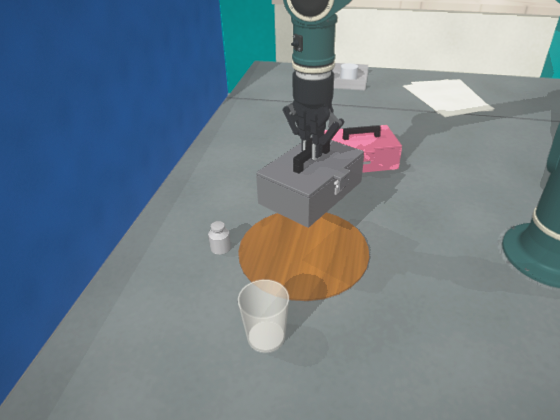

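The case at (310,180) hangs level and shut, about 14 cm above the board. The jar and the weight are where they were.

```bash
python3 -c "
from bench import finish_job
print(finish_job())"
```

```text
the job is handed in; nothing more can be done
None
```

I pressed the lid shut, lifted the case by its handle and handed in the job with it held level and still, about 14 cm above the board, by the fingers alone; the hand-in call gave no verdict, the jar and weight looked unmoved in the last picture, and the tin was hidden there.

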